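# Blow off a batch of marked carabiners

## Robot

A 6-joint arm with a two-finger parallel gripper is mounted at the origin on the work surface. World frame = base frame: x ahead of the robot, y to its left, z up, the work surface at z = 0. Lengths are in mm, angles in rad, forces in N, time in s.
With the tool pointing down it reaches from about 275 to 1000 mm from the base axis. Payload 8.4 kg.
Tool frame: the origin (TCP) lies at the very end of the fingers, on their centre line; the grasp point (between the pads) lies 19 mm behind it; z points along the fingers, y is the direction in which the jaws open and shut (so a half turn about z gives the same grasp; the last joint's range is limited). The gripper opens to 85 mm and grips with 20 to 120 N. Pads are 22 mm wide; open, the fingers measure 114 mm over their backs; the gripper's body (76 mm by 85 mm) begins 54 mm behind the grasp point. The pads swing forward as they close: fully open they stand 13 mm farther back than shut.
Start: joints at [1.139, 0.353, 1.633, -0, 1.155, -0.002], TCP at [260.43, 568.159, 231.281] pointing down, gripper open.
Joint ranges: [-2.63, 2.63], [-0.92, 2.1], [0.06, 2.66], [-1.3, 4.44], [0, 2.69], [-3.02, 3.02]. Speed limits (rad/s): [2.22, 2.22, 2.79, 3.14, 3.14, 3.14].

## Interface

Orientations are given as [roll, pitch, yaw] about the fixed x, y, z axes, in that order (R = Rz(yaw) Ry(pitch) Rx(roll)).
In Python, from rig import r gives the robot as it stands.
- The arm moves only by the tool move_arm, never from a script. Its argument "increments" is a list of rows, each an object of numbers: "tx", "ty", "tz": the shift along the tool's x, y, z in cm; "rx", "ry", "rz": the turn, a rotation vector about the tool's x, y, z in degrees; "gripper": the gripper's target within -1 to 1 (fully open at 1, half-way at 0, shut at -1). A call has 1 to 12 rows; each row shifts and turns the commanded pose from where the row before left it, along the tool's axes as they then stand; what a row does not reach is not made up. A row lasts 1/10 s, in which the tool goes at most 50 mm and 8.59 degrees, less where a joint would pass 70% of its speed; a pose out of reach is approached as far as the arm can. A call is refused whole if a number of a shift passes 5 or a number of a turn 8.59, either way. A call with a gripper value outside its range is refused whole. The fingers move at their own pace and stop on an object; "squeeze" is the grip in N (left out, the last holds). Time passes only in rows, so rows that do not move let the fingers close. It gives the time, the measured TCP pose, the force and the opening at its end, in the units of the state.
- r.sense(): the state, without advancing time (a new reading comes with each control period).
- r.grab_frame(name): name is "scene" or "top" or "wrist"; returns (picture, depth): 400x640x3 uint8, red, green, blue; 400x640 float32, mm along the optical axis (not along the pixel's ray), 0 where there is no reading.
- r.camera_model(name): a dict with "fx", "fy", "cx", "cy" (pixels), "R" (3x3) and "t" (3): a world point X has camera coordinates R X + t; the wrist camera has in their place "hand_eye" (4x4, takes a point from camera to tool coordinates, whose origin is the TCP and whose axes are the flange's). Camera axes: x right, y down, z forward; pixel columns grow to the right and rows downward; lengths in mm; the calibration is good to about 2 mm. A picture is of the moment at which its call begins: read the wrist's pose just before it. camera_model takes no time and is no camera call.
- r.sign_off(): hands the job in, once; it reports no verdict.
Trained networks look in the newest picture that a camera, given by its name, has taken for a name from the list of things; names that differ only in an ending like _2 or _b are one class to them, and where a whole thing is asked for, a point or a joint stands for the part that bears it (a point fixed in the world has none). Each returns a list of dicts, best first, with "confidence" (0 to 1); they miss things now and then, are a little off and sometimes report something else, mostly with a low value. They report only what shows in the picture. A call takes as long as a camera call. They do not tell look-alikes from the thing itself.
- r.cut_out(query, camera): "mask" (400x640 bool, what is visible of it) and "bbox" ([left, top, right, bottom] in pixels, round what is visible of it).
- r.place_of(query, camera): "location" ([row, column] in pixels: a listed point, or the origin of a listed thing).
The state is a dict: "clock": time; "qpos": joint angles; "qvel": joint speeds; "joint_efforts": joint torques, N m; "eef_pos": TCP position; "tcp_rot": TCP orientation; "contact_force": force on the tool from outside, world axes, zero at the start; "wrist_torque": the same for the moment, N m; "opening": opening from 0.0 (shut) to 1.0 (fully open).
Only numpy, scipy, OpenCV 4.12 (cv2) and the standard library are available. Lean on these libraries where they do the work, as an engineer would, in place of code of your own. Each camera call takes 0.05 s, during which the arm holds its last target. There are 200 camera calls.

## Task

Lift the steel tray, tip it over the bin of the blow-off station so that all four marked carabiners slide into the bin, and set the empty tray back down flat on the bench. Then press the air valve's spring-return lever down with the gripper's fingers, past its first two notches into the third (full air), and keep it there: finish while still holding it down. Leave the air off until every carabiner is in the bin, and do not push or knock over the other things on the bench.

Things in the scene. Friction and masses are not known exactly. Their poses are not given: they have to be found in the camera images.
- tray: loose sheet-steel pouring tray (0.32 kg empty) on the bench at the left, holding four carabiners; smooth, so they slide over the side when it is tilted about its y by 22 to 30 degrees, and 45 degrees empties it. Origin: centre of its underside, z up. Floor 78 mm (x) by 180 mm (y), 3 mm thick; end walls at y = +-92 mm, 22 mm high, each with an upright that carries a bar along y
- tray_edge (a point): middle of the edge of the tray's -x side, 64 mm from the tray's middle, 7 mm above its underside; both long sides (+x, -x) are alike: ramps 25 mm wide rising at 10 degrees from the floor to such an edge, over which pieces slide out. The tray is the same turned half round
- tray_bar (a point): middle of the tray's wooden carrying bar, 80 mm above the tray's underside; the bar runs along the tray's y, 14 mm thick (x), 22 mm tall, 186 mm long, free below and beside. Gripped across its thickness from above
- carabiner1: black D-shaped carabiner, 62 x 36 mm, of 9 mm round bar, about 35 g; origin in the middle of its loop, on the underside as it lies flat; one of four alike, side by side in the tray at the start
- carabiner2: black D-shaped carabiner, 62 x 36 mm, of 9 mm round bar, about 35 g; origin in the middle of its loop, on the underside as it lies flat; one of four alike, side by side in the tray at the start
- carabiner3: black D-shaped carabiner, 62 x 36 mm, of 9 mm round bar, about 35 g; origin in the middle of its loop, on the underside as it lies flat; one of four alike, side by side in the tray at the start
- carabiner4: black D-shaped carabiner, 62 x 36 mm, of 9 mm round bar, about 35 g; origin in the middle of its loop, on the underside as it lies flat; one of four alike, side by side in the tray at the start
- station: blow-off station fixed to the bench, right of the tray: dark base plate 260 (x) x 420 (y) x 12 mm, an open steel bin on its left (+y) half, a hand-lever air valve on its right (-y) half. Origin: underside, near the plate's middle; x from its front (robot side) to the back. At the back an air pipe 154 mm high (x = +118 mm, behind the bin), a regulator and detent block up to 132 mm high
- bin_rim (a point): centre of the bin's mouth, level with its rim, 113 mm above the bench. Outside 210 (station x) x 260 (station y) mm, walls 4 mm
- bin_floor (a point): centre of the bin's perforated floor, 42 mm above the bench, 71 mm below the rim; axes as the station's. Inside 202 (x) x 252 (y) mm
- lever_pivot (a point): pivot of the valve's lever, 120 mm above the bench, hinge along the station's y. The lever is 130 mm long from here to lever_grip and points to the front (station -x); at rest it rises 24 degrees, at the third notch it points 24 degrees below level
- lever_grip (a point): centre of the lever's T-grip, a round black rubber bar 20 mm thick, 80 mm long along the station's y; free above. At rest 173 mm above the bench and 119 mm in front of the pivot; pressed down it swings about the pivot in the station's x-z plane; at the third notch 67 mm above the bench
- lever (a joint): angle of the lever in rad: 0 at rest (up), growing as the grip is pressed down. Detent notches, felt as clicks and seen as dark notches on the round plate beside it, at 0.28, 0.56 and 0.84 (full air); end stop 0.90. A spring returns it to 0 from anywhere. Pressing takes 3 to 9 N at the grip, rising and falling at each notch; about 8 N holds it in the third, 12 N at the stop
- caliper: bystander: digital caliper, loose on the bench, not part of the job
- tape_roll: bystander: roll of tape, loose on the bench, not part of the job
- jar: bystander: small glass jar, loose on the bench, not part of the job
- duster_can: bystander: spray can, loose on the bench, not part of the job
- brush: bystander: brush, loose on the bench, not part of the job
- driver: bystander: screwdriver, loose on the bench, not part of the job
- vee_block: bystander: steel vee block, loose on the bench, not part of the job
- punch: bystander: centre punch, loose on the bench, not part of the job
Things that resemble listed ones, but are neither listed nor needed, are in the scene too. Leave any purple look-alike of the tray alone.

How it is judged:
By the outcome, as a careful person would: the job done as asked, in the order asked, and still so for the second after the job is handed in, while the arm keeps its last pose, push and grip.
It also fails if it takes over 64 s, if anything falls off the work surface, if the arm or the gripper's body presses on something with over 40 N, if the wrist force passes 120 N, or if a joint passes its speed limit or range.

## Working session

There is one attempt and no reset: what is moved stays moved. The work goes in short steps, Python scripts to look and compute and a tool call to move; the robot and the scene stay as the last step left them, time stands still between calls to the robot, and variables do not carry over. Pictures are saved under pics/ and viewed, about 8 in all and at most 12, crops included, and the job is handed in when it is done.

Besides the shell and the picture viewer there is one more tool, called after "Request:" as name([rows], argument=value, ...), one row to a line, values as JSON. move_arm: Moves the arm, as the interface text tells. Its arguments: {"type":"object","properties":{"increments":{"type":"array","items":{"type":"object","properties":{"tx":{"type":"number"},"ty":{"type":"number"},"tz":{"type":"number"},"rx":{"type":"number"},"ry":{"type":"number"},"rz":{"type":"number"},"gripper":{"type":"number"}}}},"squeeze":{"type":"number"}},"required":["increments"]}

```bash
mkdir -p pics; cat > h.py <<'E'
import numpy as np, cv2
from rig import r
from scipy.spatial.transform import Rotation as Ro
def pose():
    s=r.sense(); return np.array(s['eef_pos']),Ro.from_euler('xyz',s['tcp_rot']),s
def w(cam,row,col,depth):
    m=r.camera_model(cam); p=np.array([(col-m['cx'])/m['fx'],(row-m['cy'])/m['fy'],1])*depth
    if 'R' in m: return np.array(m['R']).T@(p-np.array(m['t']))
    t,R,_=pose(); H=np.array(m['hand_eye']); return R.apply(H[:3,:3]@p+H[:3,3])+t
def wz(cam,row,col,z):
    a=w(cam,row,col,100.);b=w(cam,row,col,1000.); return a+(b-a)*(z-a[2])/(b[2]-a[2])
E
python3 - <<'E'
from h import *
print(r.sense())
for c in ['scene','top']:
    p,d=r.grab_frame(c); cv2.imwrite(f'pics/{c}0.png',p[:,:,::-1]); np.save(c,d)
    m=r.camera_model(c); print(c,m['fx'],(-np.array(m['R']).T@np.array(m['t'])).round())
    for q in ['tray','tray_bar','tray_edge','carabiner1','station','bin_rim','bin_floor','lever_pivot','lever_grip','jar','duster_can']:
        for o in r.place_of(q,c)[:4]:
            a,b=o['location']; D=d[int(round(a)),int(round(b))]
            print(c,q,round(o['confidence'],2),np.round([a,b]),w(c,a,b,D).round() if D else None)
E
```

```text
{'clock': 0.0, 'qpos': array([ 1.13860157e+00,  3.53598650e-01,  1.63414206e+00, -1.19612875e-06,
        1.15519827e+00, -2.41082810e-03]), 'qvel': array([ 0.00063602,  0.00116857, -0.00060287,  0.00028316,  0.00033107,
       -0.00055867]), 'joint_efforts': array([ 6.37152662e-04, -6.05251265e+01, -3.42071307e+01, -5.09823531e-05,
        9.66080348e-03, -3.88667206e-05]), 'eef_pos': array([260.22810981, 567.72359477, 230.58920263]), 'tcp_rot': array([-3.14024633e+00, -2.15209492e-06,  2.71180921e+00]), 'contact_force': array([ 0.06746411, -0.13263242,  0.55934699]), 'wrist_torque': array([-0.00511922,  0.01377781, -0.02397813]), 'opening': 1.0004736916369281}
scene 384.68568921601747 [1151.  369.  987.]
scene tray 0.77 [189. 428.] [172. 303.   3.]
scene tray 0.7 [242. 403.] [425. 290.   2.]
scene tray_bar 0.94 [229. 409.] [438. 299.  89.]
scene tray_bar 0.82 [173. 434.] [173. 308.  83.]
scene tray_bar 0.75 [156. 217.] [ 348. -456.   20.]
scene tray_bar 0.71 [323. 310.] [781. 147.  13.]
scene tray_edge 0.89 [229. 394.] [392. 251.   8.]
scene tray_edge 0.79 [198. 422.] [228. 297.   
[... 1314 characters left out ...]
573. -128.   37.]
top tray_edge 0.42 [138. 273.] [709. 253.   1.]
top carabiner1 0.63 [213. 256.] [407. 309.   5.]
top carabiner1 0.52 [194. 271.] [476. 242.  90.]
top carabiner1 0.42 [218. 248.] [388. 324.  85.]
top carabiner1 0.41 [207. 262.] [431. 283.  19.]
top station 0.59 [173. 369.] [ 572. -125.   42.]
top bin_rim 0.92 [169. 350.] [586. -52.  37.]
top bin_rim 0.61 [189. 411.] [ 500. -254.  185.]
top bin_floor 0.63 [169. 348.] [584. -43.  45.]
top lever_pivot 0.72 [162. 409.] [ 609. -264.  101.]
top lever_grip 0.83 [190. 411.] [ 498. -253.  183.]
top lever_grip 0.39 [215. 250.] [397. 316.  90.]
top jar 0.73 [141. 245.] [677. 352.  64.]
top duster_can 0.9 [166. 456.] [ 602. -444.   87.]
```

```bash
python3 -c "
import cv2
a=cv2.imread('pics/scene0.png');cv2.imwrite('pics/scene_a.png',cv2.resize(a[100:380,120:500],(800,590),interpolation=cv2.INTER_CUBIC))
a=cv2.imread('pics/top0.png');cv2.imwrite('pics/top_a.png',cv2.resize(a[90:310,200:490],(790,600),interpolation=cv2.INTER_CUBIC))"
```

```text
(no output)
```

View pics/scene_a.png

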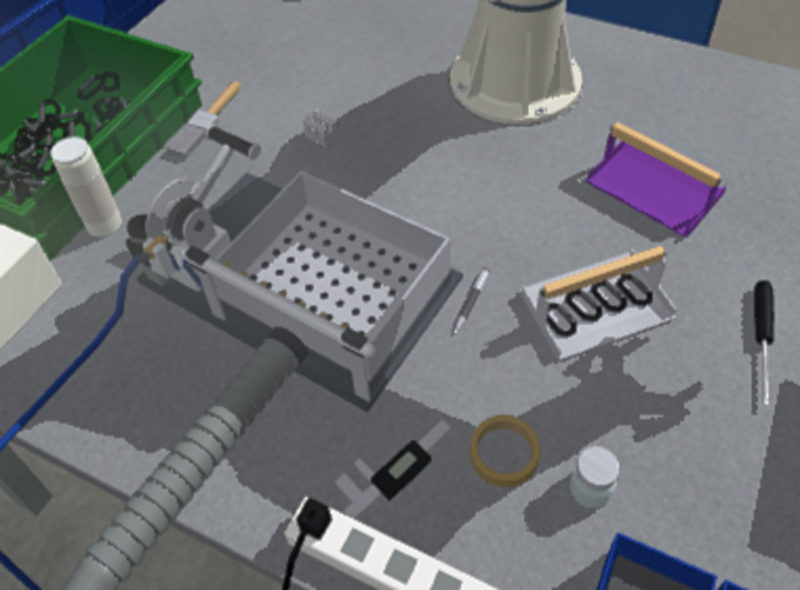

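View pics/top_a.png

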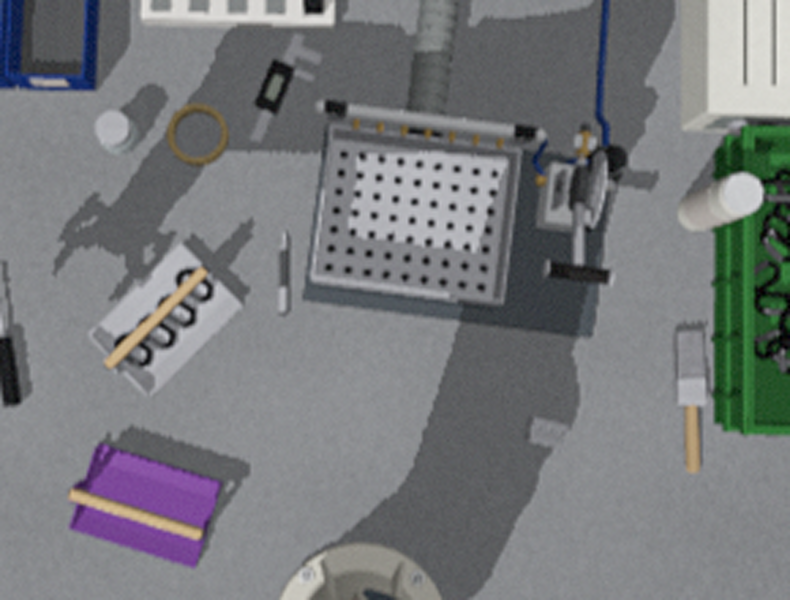

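The steel tray could be mistaken for the purple look-alike, at top (277,252) and scene (173,434). The grey tray with four carabiners is at top (206,257) and scene (229,409), and by its colour and contents that is the one I want. Next I'll measure the bar, bin rim and lever from depth.

```bash
python3 - <<'E'
from h import *
for c in ['top','scene']:
    d=np.load(c+'.npy'); v,u=np.mgrid[:400,:640]; m=r.camera_model(c)
    P=np.stack([(u-m['cx'])/m['fx']*d,(v-m['cy'])/m['fy']*d,d],-1).reshape(-1,3)[d.ravel()>0]
    W=(P-np.array(m['t']))@np.array(m['R'])
    def rect(n,lo,hi):
        Q=W[np.all((W>lo)&(W<hi),1)]
        if len(Q)<8: print(c,n,len(Q)); return
        (x,y),(a,b),t=cv2.minAreaRect(Q[:,:2].astype(np.float32))
        vv,V=np.linalg.eigh(np.cov(Q[:,:2].T)); ax=V[:,-1]
        print(c,n,len(Q),'ctr',round(x),round(y),'size',round(a),round(b),'ang',round(t,1),'pca',round(np.degrees(np.arctan2(ax[1],ax[0]))%180,1),'z50,95',np.percentile(Q[:,2],[50,95]).round(),'mean',Q.mean(0).round(1))
    rect('bar',[330,180,65],[540,400,110])
    rect('rim',[440,-220,104],[665,80,119])
    rect('grip',[460,-310,155],[530,-200,200])
    rect('bystander pen',[430,130,4],[560,210,60])
    Q=W[(W[:,2]<-5)|(abs(W[:,2])<6)]; print(c,'bench z',np.median(Q[:,2]))
E
```

```text
top bar 228 ctr 431 293 size 22 190 ang 46.7 pca 136.6 z50,95 [90. 95.] mean [430.7 291.3  89.2]
top rim 225 ctr 576 -56 size 261 205 ang 84.2 pca 90.7 z50,95 [112. 117.] mean [533.2 -67.  111.5]
top grip 181 ctr 508 -260 size 87 40 ang 84.3 pca 84.1 z50,95 [179. 185.] mean [ 501.2 -258.4  178.2]
top bystander pen 89 ctr 494 171 size 126 79 ang 1.6 pca 153.9 z50,95 [ 6. 20.] mean [476.1 176.    7.3]
top bench z -72.80768667202469
scene bar 452 ctr 436 293 size 25 191 ang 46.4 pca 136.1 z50,95 [89. 94.] mean [440.3 291.8  85.9]
scene rim 497 ctr 573 -56 size 264 198 ang 84.1 pca 87.7 z50,95 [112. 115.] mean [536.6 -58.7 110.9]
scene grip 218 ctr 511 -260 size 91 37 ang 86.8 pca 86.5 z50,95 [179. 184.] mean [ 508.1 -255.1  177.1]
scene bystander pen 102 ctr 493 170 size 121 79 ang 0.1 pca 137.9 z50,95 [ 8. 23.] mean [473.  183.5   9.6]
scene bench z -1.9309662240789287
```

```bash
cat >> h.py <<'E'
def go(target,yangle=None,tilt=0):
    """print tool-frame shift (cm) to world target and then turn so that tool y lies at yangle deg (tool down)"""
    t,R,s=pose(); print('shift cm',(R.inv().apply(np.array(target)-t)/10).round(2),'at',t.round(1),'t',round(s['clock'],2),'open',round(s['opening'],2),'F',np.round(s['contact_force'],1))
    if yangle is not None:
        a=np.radians(yangle); y=np.array([np.cos(a),np.sin(a),0]); z=np.array([0,0,-1.]); 
        print('turn deg',np.degrees((R.inv()*Ro.from_matrix(np.stack([np.cross(y,z),y,z],1))).as_rotvec()).round(2))
E
python3 -c "
from h import *
go([433,292,170],46.5)"
```

```text
shift cm [-27.19 -17.92   6.13] at [260.5 568.2 231.3] t 1.2 open 1.0 F [ 0.1 -0.2  0.3]
turn deg [ 0.    0.   18.87]
```

Request:
move_arm([
  {"tx":-3,"ty":-2,"tz":0.6,"gripper":1},
  {"tx":-3,"ty":-2,"tz":0.6},
  {"tx":-3,"ty":-2,"tz":0.6},
  {"tx":-3,"ty":-2,"tz":0.6},
  {"tx":-3,"ty":-2,"tz":0.6},
  {"tx":-3,"ty":-2,"tz":0.6},
  {"tx":-3,"ty":-2,"tz":0.6},
  {"tx":-3,"ty":-2,"tz":0.6},
  {"tx":-3.2,"ty":-1.9,"tz":0.6},
  {"rz":6.3},
  {"rz":6.3},
  {"rz":6.3},
])

```text
invalid input
```

```bash
python3 - <<'E'
from h import *
go([433,292,61],46.5)
p,d=r.grab_frame('wrist'); cv2.imwrite('pics/w1.png',p[:,:,::-1])
for q in ['tray_bar','tray','carabiner1']:
    for o in r.place_of(q,'wrist')[:5]:
        a,b=o['location']; D=d[int(a),int(b)]; print(q,round(o['confidence'],2),np.round([a,b]),w('wrist',a,b,D).round(1),'bar-plane',wz('wrist',a,b,80).round(1))
v,u=np.mgrid[:400:2,:640:2]; 
m=r.camera_model('wrist'); D=d[::2,::2]; t,R,_=pose(); H=np.array(m['hand_eye'])
P=np.stack([(u-m['cx'])/m['fx']*D,(v-m['cy'])/m['fy']*D,D],-1).reshape(-1,3)[D.ravel()>0]
W=R.apply(P@H[:3,:3].T+H[:3,3])+t
Q=W[(W[:,2]>82)&(W[:,2]<97)&(abs(W[:,0]-433)<110)&(abs(W[:,1]-292)<110)]
print(len(Q),Q.mean(0),cv2.minAreaRect(Q[:,:2].astype(np.float32)))
E
```

```text
shift cm [-27.19 -17.92  17.03] at [260.5 568.2 231.3] t 1.2 open 1.0 F [ 0.1 -0.2  0.3]
turn deg [ 0.    0.   18.87]
tray_bar 0.9 [384. 189.] [248.3 531.2 311.7] bar-plane [436.3 288.8  80. ]
tray 0.61 [189. 124.] [170.2 309.3   2.2] bar-plane [176.  369.4  80. ]
carabiner1 0.49 [307. 224.] [250.5 525.5 272.1] bar-plane [349.8 392.2  80. ]
0 [nan nan nan] ((0.0, 0.0), (0.0, 0.0), 0.0)<stdin>:12: RuntimeWarning: Mean of empty slice.
  ret = um.true_divide(
```

View pics/w1.png

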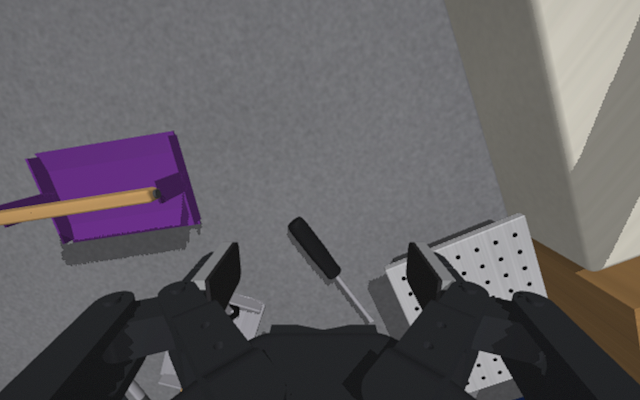

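The move was refused ("invalid input") and nothing moved. The view is still from the start pose: purple tray at (115,190), screwdriver at (320,260). I'll try fully specified rows.

Request:
move_arm([
  {"tx":-3,"ty":-2,"tz":0.6,"rx":0,"ry":0,"rz":0,"gripper":1},
  {"tx":-3,"ty":-2,"tz":0.6,"rx":0,"ry":0,"rz":0,"gripper":1},
  {"tx":-3,"ty":-2,"tz":0.6,"rx":0,"ry":0,"rz":0,"gripper":1},
  {"tx":-3,"ty":-2,"tz":0.6,"rx":0,"ry":0,"rz":0,"gripper":1},
  {"tx":-3,"ty":-2,"tz":0.6,"rx":0,"ry":0,"rz":0,"gripper":1},
  {"tx":-3,"ty":-2,"tz":0.6,"rx":0,"ry":0,"rz":0,"gripper":1},
  {"tx":-3,"ty":-2,"tz":0.6,"rx":0,"ry":0,"rz":0,"gripper":1},
  {"tx":-3,"ty":-2,"tz":0.6,"rx":0,"ry":0,"rz":0,"gripper":1},
  {"tx":-3.2,"ty":-1.9,"tz":0.6,"rx":0,"ry":0,"rz":0,"gripper":1},
  {"tx":0,"ty":0,"tz":0,"rx":0,"ry":0,"rz":6.3,"gripper":1},
  {"tx":0,"ty":0,"tz":0,"rx":0,"ry":0,"rz":6.3,"gripper":1},
  {"tx":0,"ty":0,"tz":0,"rx":0,"ry":0,"rz":6.3,"gripper":1},
])

```text
clock: 2.6
eef_pos: [433.4, 291.7, 177.3]
tcp_rot: [3.141, 0.0, 2.376]
contact_force: [-0.7, 0.2, -0.2]
opening: 0.998
```

```bash
cat > look.py <<'E'
from h import *
go([433,292,61],46.5)
p,d=r.grab_frame('wrist'); cv2.imwrite('pics/w2.png',p[:,:,::-1])
for q in ['tray_bar','tray','tray_edge']:
    for o in r.place_of(q,'wrist')[:5]:
        a,b=o['location']; print(q,round(o['confidence'],2),np.round([a,b]),'bar-plane',wz('wrist',a,b,80).round(1))
v,u=np.mgrid[:400:2,:640:2]; 
m=r.camera_model('wrist'); D=d[::2,::2]; t,R,_=pose(); H=np.array(m['hand_eye'])
P=np.stack([(u-m['cx'])/m['fx']*D,(v-m['cy'])/m['fy']*D,D],-1).reshape(-1,3)[D.ravel()>0]
W=R.apply(P@H[:3,:3].T+H[:3,3])+t
Q=W[(W[:,2]>82)&(W[:,2]<97)&(abs(W[:,0]-433)<110)&(abs(W[:,1]-292)<110)]
if len(Q): print(len(Q),Q.mean(0),cv2.minAreaRect(Q[:,:2].astype(np.float32)),np.percentile(Q[:,2],90))
E
python3 look.py
```

```text
shift cm [ 5.000e-02 -1.000e-02  1.163e+01] at [433.4 291.7 177.3] t 2.6 open 1.0 F [-0.7  0.2 -0.2]
turn deg [ 0.01  0.   -0.35]
tray_bar 0.77 [201. 323.] bar-plane [435.4 289.1  80. ]
tray 0.85 [177. 323.] bar-plane [419.5 303.8  80. ]
tray_edge 0.86 [181. 262.] bar-plane [385.3 263.2  80. ]
tray_edge 0.73 [ 38. 180.] bar-plane [265.8 298.6  80. ]
856 [425.80414471 298.12408628  90.12830767] ((431.74749755859375, 291.958251953125), (13.070718765258789, 187.70376586914062), 47.01433181762695) 91.22553184664999
```

View pics/w2.png

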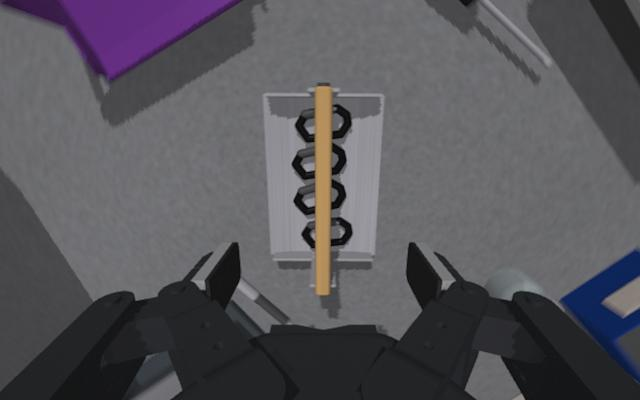

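The view shows the grey tray, its bar at column 323 running from (323,87) to (322,293), with four carabiners under it. It is centred between the fingers and the yaw matches. I'll descend and grip.

Request:
move_arm([
  {"tx":0,"ty":-0.1,"tz":3,"rx":0,"ry":0,"rz":-0.4,"gripper":1},
  {"tx":0,"ty":0,"tz":3.5,"rx":0,"ry":0,"rz":0,"gripper":1},
  {"tx":0,"ty":0,"tz":3,"rx":0,"ry":0,"rz":0,"gripper":1},
  {"tx":0,"ty":0,"tz":2.1,"rx":0,"ry":0,"rz":0,"gripper":1},
  {"tx":0,"ty":0,"tz":0,"rx":0,"ry":0,"rz":0,"gripper":-1},
  {"tx":0,"ty":0,"tz":0,"rx":0,"ry":0,"rz":0,"gripper":-1},
  {"tx":0,"ty":0,"tz":0,"rx":0,"ry":0,"rz":0,"gripper":-1},
  {"tx":0,"ty":0,"tz":0,"rx":0,"ry":0,"rz":0,"gripper":-1},
  {"tx":0,"ty":0,"tz":0,"rx":0,"ry":0,"rz":0,"gripper":-1},
  {"tx":0,"ty":0,"tz":0,"rx":0,"ry":0,"rz":0,"gripper":-1},
  {"tx":0,"ty":0,"tz":0,"rx":0,"ry":0,"rz":0,"gripper":-1},
  {"tx":0,"ty":0,"tz":0,"rx":0,"ry":0,"rz":0,"gripper":-1},
], squeeze=90)

```text
clock: 4.0
eef_pos: [433.0, 291.8, 62.6]
tcp_rot: [3.14, 0.0, 2.389]
contact_force: [-1.5, -0.2, 8.1]
opening: 0.145
```

Request:
move_arm([
  {"tx":0,"ty":0,"tz":-0.5,"rx":0,"ry":0,"rz":0,"gripper":-1},
  {"tx":0,"ty":0,"tz":-1,"rx":0,"ry":0,"rz":0,"gripper":-1},
  {"tx":0,"ty":0,"tz":-1.5,"rx":0,"ry":0,"rz":0,"gripper":-1},
  {"tx":0,"ty":0,"tz":-2,"rx":0,"ry":0,"rz":0,"gripper":-1},
  {"tx":0,"ty":0,"tz":-2,"rx":0,"ry":0,"rz":0,"gripper":-1},
  {"tx":0,"ty":0,"tz":-2,"rx":0,"ry":0,"rz":0,"gripper":-1},
  {"tx":0,"ty":0,"tz":-2,"rx":0,"ry":0,"rz":0,"gripper":-1},
  {"tx":0,"ty":0,"tz":-2,"rx":0,"ry":0,"rz":0,"gripper":-1},
  {"tx":0,"ty":0,"tz":-2,"rx":0,"ry":0,"rz":0,"gripper":-1},
  {"tx":0,"ty":0,"tz":-2,"rx":0,"ry":0,"rz":0,"gripper":-1},
  {"tx":0,"ty":0,"tz":-1,"rx":0,"ry":0,"rz":0,"gripper":-1},
  {"tx":0,"ty":0,"tz":0,"rx":0,"ry":0,"rz":0,"gripper":-1},
])

```text
clock: 5.2
eef_pos: [432.9, 291.7, 242.8]
tcp_rot: [3.139, 0.001, 2.389]
contact_force: [0.4, -0.4, -5.7]
opening: 0.144
```

```bash
python3 -c "
from h import *
go([614,-60,243],-5.8)"
```

```text
shift cm [-3.726e+01 -1.329e+01 -3.000e-02] at [432.9 291.7 242.8] t 5.2 open 0.14 F [ 0.4 -0.4 -5.7]
turn deg [ 1.500e-01 -3.000e-02  5.268e+01]
```

Request:
move_arm([
  {"tx":-0.65,"ty":-0.23,"tz":0,"rx":0,"ry":0,"rz":0,"gripper":-1},
  {"tx":-1.3,"ty":-0.46,"tz":0,"rx":0,"ry":0,"rz":0,"gripper":-1},
  {"tx":-1.95,"ty":-0.7,"tz":0,"rx":0,"ry":0,"rz":0,"gripper":-1},
  {"tx":-2.6,"ty":-0.93,"tz":0,"rx":0,"ry":0,"rz":0,"gripper":-1},
  {"tx":-2.6,"ty":-0.93,"tz":0,"rx":0,"ry":0,"rz":0,"gripper":-1},
  {"tx":-2.6,"ty":-0.93,"tz":0,"rx":0,"ry":0,"rz":0,"gripper":-1},
  {"tx":-2.6,"ty":-0.93,"tz":0,"rx":0,"ry":0,"rz":0,"gripper":-1},
  {"tx":-2.6,"ty":-0.93,"tz":0,"rx":0,"ry":0,"rz":0,"gripper":-1},
  {"tx":-2.6,"ty":-0.93,"tz":0,"rx":0,"ry":0,"rz":0,"gripper":-1},
  {"tx":-2.6,"ty":-0.93,"tz":0,"rx":0,"ry":0,"rz":0,"gripper":-1},
  {"tx":-2.6,"ty":-0.93,"tz":0,"rx":0,"ry":0,"rz":0,"gripper":-1},
  {"tx":-2.6,"ty":-0.93,"tz":0,"rx":0,"ry":0,"rz":0,"gripper":-1},
])

```text
clock: 6.4
eef_pos: [564.7, 31.2, 240.0]
tcp_rot: [-3.14, -0.001, 2.388]
contact_force: [-0.8, -0.0, -5.1]
opening: 0.149
```

Request:
move_arm([
  {"tx":-2.6,"ty":-0.93,"tz":0,"rx":0,"ry":0,"rz":0,"gripper":-1},
  {"tx":-2.6,"ty":-0.93,"tz":0,"rx":0,"ry":0,"rz":0,"gripper":-1},
  {"tx":-1.95,"ty":-0.7,"tz":0,"rx":0,"ry":0,"rz":0,"gripper":-1},
  {"tx":-1.3,"ty":-0.46,"tz":0,"rx":0,"ry":0,"rz":0,"gripper":-1},
  {"tx":-0.9,"ty":-0.3,"tz":0,"rx":0,"ry":0,"rz":1,"gripper":-1},
  {"tx":-0.6,"ty":-0.2,"tz":0,"rx":0,"ry":0,"rz":2,"gripper":-1},
  {"tx":0,"ty":0,"tz":0,"rx":0,"ry":0,"rz":4,"gripper":-1},
  {"tx":0,"ty":0,"tz":0,"rx":0,"ry":0,"rz":5,"gripper":-1},
  {"tx":0,"ty":0,"tz":0,"rx":0,"ry":0,"rz":5,"gripper":-1},
  {"tx":0,"ty":0,"tz":0,"rx":0,"ry":0,"rz":5,"gripper":-1},
  {"tx":0,"ty":0,"tz":0,"rx":0,"ry":0,"rz":5,"gripper":-1},
  {"tx":0,"ty":0,"tz":0,"rx":0,"ry":0,"rz":5,"gripper":-1},
])

```text
clock: 7.6
eef_pos: [613.1, -59.6, 241.2]
tcp_rot: [-3.141, -0.0, 1.826]
contact_force: [0.1, -0.8, -4.8]
opening: 0.146
```

Request:
move_arm([
  {"tx":0,"ty":0,"tz":0,"rx":0,"ry":0,"rz":5,"gripper":-1},
  {"tx":0,"ty":0,"tz":0,"rx":0,"ry":0,"rz":5,"gripper":-1},
  {"tx":0,"ty":0,"tz":0,"rx":0,"ry":0,"rz":5,"gripper":-1},
  {"tx":0,"ty":0,"tz":0,"rx":0,"ry":0,"rz":3.5,"gripper":-1},
  {"tx":0,"ty":0,"tz":0,"rx":0,"ry":0,"rz":1.7,"gripper":-1},
  {"tx":0,"ty":0,"tz":0,"rx":0,"ry":0,"rz":0.5,"gripper":-1},
  {"tx":0,"ty":0,"tz":0,"rx":0,"ry":0,"rz":0,"gripper":-1},
])

```text
clock: 8.3
eef_pos: [613.3, -60.0, 241.2]
tcp_rot: [-3.141, -0.0, 1.47]
contact_force: [0.6, -0.7, -5.8]
opening: 0.145
```

```bash
python3 - <<'E'
from h import *
go([614,-60,243],-5.8)
for c in ['scene','wrist']:
    p,d=r.grab_frame(c); cv2.imwrite(f'pics/{c}3.png',p[:,:,::-1])
    print(c,[(round(o['confidence'],2),np.round(o['location'])) for o in r.place_of('carabiner1',c)])
a=cv2.imread('pics/scene3.png')[90:300,140:440]; b=cv2.imread('pics/wrist3.png')
cv2.imwrite('pics/c3.png',np.vstack([cv2.resize(a,(480,336)),cv2.resize(b,(480,260))]))
E
```

```text
shift cm [ 0.01  0.07 -0.18] at [613.3 -60.  241.2] t 8.3 open 0.14 F [ 0.6 -0.7 -5.8]
turn deg [-0.01 -0.    0.02]
scene [(0.69, array([202., 249.])), (0.69, array([205., 265.])), (0.58, array([212., 272.])), (0.58, array([219., 286.]))]
wrist [(0.6, array([182., 317.])), (0.59, array([233., 316.]))]
```

View pics/c3.png

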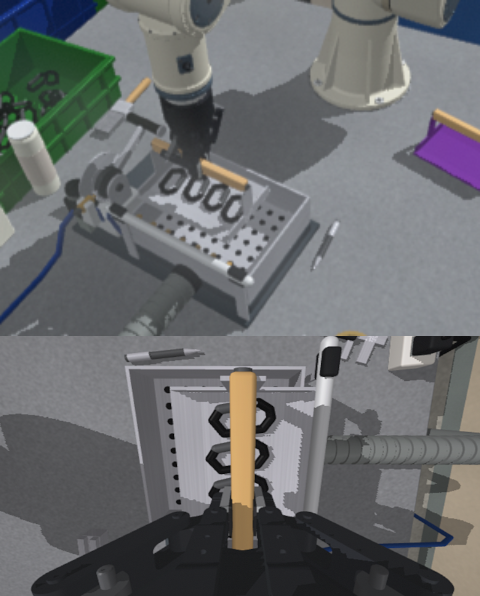

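The crops show all four carabiners in the tray over the bin, and the bar is parallel to the bin's long side. The pipe is clear of the tray. Now I'll tilt about the bar with the robot-side edge going down.

Request:
move_arm([
  {"tx":0,"ty":0.06,"tz":0,"rx":-2,"ry":0,"rz":0,"gripper":-1},
  {"tx":0,"ty":0.13,"tz":0,"rx":-4,"ry":0,"rz":0,"gripper":-1},
  {"tx":0,"ty":0.13,"tz":0,"rx":-4,"ry":0,"rz":0,"gripper":-1},
  {"tx":0,"ty":0.06,"tz":0,"rx":-2,"ry":0,"rz":0,"gripper":-1},
  {"tx":0,"ty":-0.1,"tz":0.5,"rx":0,"ry":0,"rz":0,"gripper":-1},
  {"tx":0,"ty":-0.15,"tz":0.7,"rx":0,"ry":0,"rz":0,"gripper":-1},
  {"tx":0,"ty":-0.15,"tz":0.7,"rx":0,"ry":0,"rz":0,"gripper":-1},
  {"tx":0,"ty":-0.15,"tz":0.7,"rx":0,"ry":0,"rz":0,"gripper":-1},
  {"tx":0,"ty":-0.1,"tz":0.4,"rx":0,"ry":0,"rz":0,"gripper":-1},
  {"tx":0,"ty":0.06,"tz":0,"rx":-2,"ry":0,"rz":0,"gripper":-1},
  {"tx":0,"ty":0.1,"tz":0,"rx":-3,"ry":0,"rz":0,"gripper":-1},
  {"tx":0,"ty":0.1,"tz":0,"rx":-3,"ry":0,"rz":0,"gripper":-1},
])

```text
clock: 9.7
eef_pos: [619.8, -60.9, 211.1]
tcp_rot: [2.791, 0.0, 1.469]
contact_force: [-0.4, -0.5, -5.3]
opening: 0.146
```

Request:
move_arm([
  {"tx":0,"ty":0.1,"tz":0,"rx":-3,"ry":0,"rz":0,"gripper":-1},
  {"tx":0,"ty":0.1,"tz":0,"rx":-3,"ry":0,"rz":0,"gripper":-1},
  {"tx":0,"ty":0.1,"tz":0,"rx":-3,"ry":0,"rz":0,"gripper":-1},
  {"tx":0,"ty":0.1,"tz":0,"rx":-3,"ry":0,"rz":0,"gripper":-1},
  {"tx":0,"ty":0.1,"tz":0,"rx":-3,"ry":0,"rz":0,"gripper":-1},
  {"tx":0,"ty":0.1,"tz":0,"rx":-3,"ry":0,"rz":0,"gripper":-1},
  {"tx":0,"ty":0.1,"tz":0,"rx":-3,"ry":0,"rz":0,"gripper":-1},
  {"tx":0,"ty":0.1,"tz":0,"rx":-3,"ry":0,"rz":0,"gripper":-1},
  {"tx":0,"ty":0.1,"tz":0,"rx":-3,"ry":0,"rz":0,"gripper":-1},
  {"tx":0,"ty":0,"tz":0,"rx":0,"ry":0,"rz":0,"gripper":-1},
  {"tx":0,"ty":0,"tz":0,"rx":0,"ry":0,"rz":0,"gripper":-1},
  {"tx":0,"ty":0,"tz":0,"rx":0,"ry":0,"rz":0,"gripper":-1},
])

```text
clock: 10.9
eef_pos: [629.2, -62.2, 230.8]
tcp_rot: [2.345, -0.0, 1.469]
contact_force: [-0.6, -0.7, -3.2]
opening: 0.145
```

```bash
python3 - <<'E'
from h import *
go([614,-60,243],-5.8)
for c in ['scene','top']:
    p,d=r.grab_frame(c); cv2.imwrite(f'pics/{c}4.png',p[:,:,::-1])
    print(c,[(round(o['confidence'],2),np.round(o['location'])) for o in r.place_of('carabiner1',c)])
a=cv2.imread('pics/scene4.png')[130:300,180:380]; b=cv2.imread('pics/top4.png')[110:240,290:440]
cv2.imwrite('pics/c4.png',np.hstack([cv2.resize(a,(400,340)),cv2.resize(b,(400,340))]))
E
```

```text
shift cm [ 0.06 -0.2  -1.95] at [629.2 -62.2 230.8] t 10.9 open 0.14 F [-0.6 -0.7 -3.2]
turn deg [ 4.563e+01 -1.000e-02 -2.000e-02]
scene [(0.68, array([241., 297.])), (0.64, array([222., 275.])), (0.58, array([214., 261.])), (0.55, array([157., 218.])), (0.53, array([227., 282.]))]
top [(0.66, array([171., 335.])), (0.61, array([179., 375.])), (0.3, array([141., 244.]))]
```

View pics/c4.png

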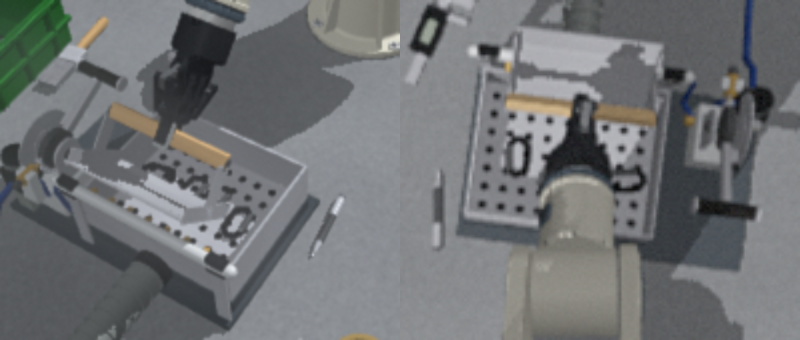

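Carabiners lie on the bin floor (two clearly visible, the rest partly hidden), and the measured load fell by about 2 N. I'll raise, level the tray and check.

Request:
move_arm([
  {"tx":0,"ty":0.9,"tz":-0.9,"rx":0,"ry":0,"rz":0,"gripper":-1},
  {"tx":0,"ty":0.9,"tz":-0.9,"rx":0,"ry":0,"rz":0,"gripper":-1},
  {"tx":0,"ty":0.9,"tz":-0.9,"rx":0,"ry":0,"rz":0,"gripper":-1},
  {"tx":0,"ty":-0.16,"tz":0,"rx":5,"ry":0,"rz":0,"gripper":-1},
  {"tx":0,"ty":-0.16,"tz":0,"rx":5,"ry":0,"rz":0,"gripper":-1},
  {"tx":0,"ty":-0.16,"tz":0,"rx":5,"ry":0,"rz":0,"gripper":-1},
  {"tx":0,"ty":-0.16,"tz":0,"rx":5,"ry":0,"rz":0,"gripper":-1},
  {"tx":0,"ty":-0.16,"tz":0,"rx":5,"ry":0,"rz":0,"gripper":-1},
  {"tx":0,"ty":-0.16,"tz":0,"rx":5,"ry":0,"rz":0,"gripper":-1},
  {"tx":0,"ty":-0.16,"tz":0,"rx":5,"ry":0,"rz":0,"gripper":-1},
  {"tx":0,"ty":-0.16,"tz":0,"rx":5,"ry":0,"rz":0,"gripper":-1},
  {"tx":0,"ty":-0.16,"tz":0,"rx":5.6,"ry":0,"rz":0,"gripper":-1},
])

```text
clock: 12.3
eef_pos: [616.1, -60.6, 262.6]
tcp_rot: [-3.14, -0.001, 1.47]
contact_force: [-0.0, 0.2, -3.4]
opening: 0.143
```

```bash
python3 -c "
from h import *
go([432,292,243],46.5)
print(Ro.from_euler('xyz',[r.sense()['tcp_rot']]).apply([0,0,1]))"
```

```text
shift cm [ 33.23 -21.86   2.03] at [616.1 -60.6 262.6] t 12.3 open 0.14 F [-0.   0.2 -3.4]
turn deg [ -0.08  -0.09 -52.28]
[[-1.85513093e-03  9.81864148e-04 -9.99997797e-01]]
```

Request:
move_arm([
  {"tx":1.9,"ty":-1.25,"tz":0,"rx":0,"ry":0,"rz":0,"gripper":-1},
  {"tx":3.2,"ty":-2.1,"tz":0,"rx":0,"ry":0,"rz":0,"gripper":-1},
  {"tx":3.8,"ty":-2.5,"tz":0,"rx":0,"ry":0,"rz":0,"gripper":-1},
  {"tx":3.8,"ty":-2.5,"tz":0,"rx":0,"ry":0,"rz":0,"gripper":-1},
  {"tx":3.8,"ty":-2.5,"tz":0,"rx":0,"ry":0,"rz":0,"gripper":-1},
  {"tx":3.8,"ty":-2.5,"tz":0,"rx":0,"ry":0,"rz":0,"gripper":-1},
  {"tx":3.8,"ty":-2.5,"tz":0,"rx":0,"ry":0,"rz":0,"gripper":-1},
  {"tx":3.8,"ty":-2.5,"tz":0,"rx":0,"ry":0,"rz":0,"gripper":-1},
  {"tx":3.2,"ty":-2.1,"tz":0,"rx":0,"ry":0,"rz":0,"gripper":-1},
  {"tx":2.1,"ty":-1.4,"tz":0,"rx":0,"ry":0,"rz":0,"gripper":-1},
  {"tx":0,"ty":0,"tz":0,"rx":0,"ry":0,"rz":-5,"gripper":-1},
  {"tx":0,"ty":0,"tz":0,"rx":0,"ry":0,"rz":-7,"gripper":-1},
])

```text
clock: 13.5
eef_pos: [431.6, 293.1, 262.4]
tcp_rot: [3.14, -0.001, 1.685]
contact_force: [0.4, 0.9, -3.6]
opening: 0.147
```

Request:
move_arm([
  {"tx":0,"ty":0,"tz":0,"rx":0,"ry":0,"rz":-8,"gripper":-1},
  {"tx":0,"ty":0,"tz":0,"rx":0,"ry":0,"rz":-8,"gripper":-1},
  {"tx":0,"ty":0,"tz":0,"rx":0,"ry":0,"rz":-8,"gripper":-1},
  {"tx":0,"ty":0,"tz":0,"rx":0,"ry":0,"rz":-8,"gripper":-1},
  {"tx":0,"ty":0,"tz":0,"rx":0,"ry":0,"rz":-6,"gripper":-1},
  {"tx":0,"ty":0,"tz":0,"rx":0,"ry":0,"rz":-2.3,"gripper":-1},
  {"tx":0,"ty":0,"tz":0,"rx":0,"ry":0,"rz":0,"gripper":-1},
])

```text
clock: 14.2
eef_pos: [432.2, 292.1, 262.4]
tcp_rot: [3.14, -0.0, 2.383]
contact_force: [-0.1, -0.7, -4.2]
opening: 0.151
```

```bash
python3 - <<'E'
from h import *
go([432,292,64],46.5)
a=[]
for c,s in [('scene',(slice(120,300),slice(170,450))),('top',(slice(120,260),slice(220,460)))]:
    p,d=r.grab_frame(c); cv2.imwrite(f'pics/{c}5.png',p[:,:,::-1])
    print(c,[(round(o['confidence'],2),np.round(o['location'])) for o in r.place_of('carabiner1',c)])
    a.append(cv2.resize(np.ascontiguousarray(p[s][:,:,::-1]),None,fx=1.65,fy=1.65,interpolation=cv2.INTER_CUBIC))
h=max(x.shape[0] for x in a); a=[cv2.copyMakeBorder(x,0,h-x.shape[0],0,0,0) for x in a]
o=np.hstack(a)[:,:]; f=800/o.shape[1]; cv2.imwrite('pics/c5.png',cv2.resize(o,None,fx=f,fy=f) if f<1 else o)
E
```

```text
shift cm [-0.   -0.05 19.84] at [432.2 292.1 262.4] t 14.2 open 0.15 F [-0.1 -0.7 -4.2]
turn deg [ 0.09 -0.02  0.04]
scene [(0.7, array([228., 286.])), (0.63, array([221., 276.])), (0.61, array([202., 210.])), (0.55, array([239., 299.])), (0.44, array([216., 260.]))]
top [(0.66, array([176., 347.])), (0.65, array([169., 334.])), (0.61, array([180., 378.])), (0.45, array([178., 354.])), (0.37, array([208., 249.])), (0.16, array([159., 410.]))]
```

View pics/c5.png

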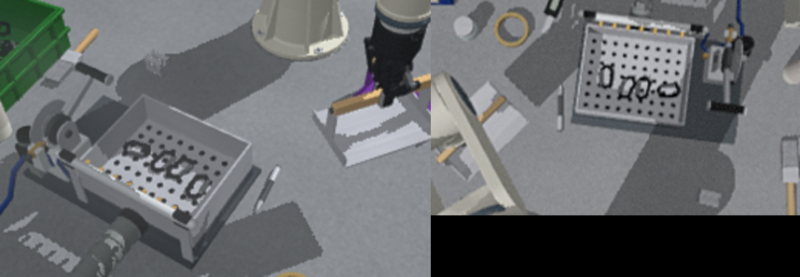

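All four carabiners are in the bin, at top (176,347), (169,334), (180,378) and (178,354), and the tray is empty. I'll set it down.

Request:
move_arm([
  {"tx":0,"ty":0,"tz":2,"rx":0,"ry":0,"rz":0,"gripper":-1},
  {"tx":0,"ty":0,"tz":3,"rx":0,"ry":0,"rz":0,"gripper":-1},
  {"tx":0,"ty":0,"tz":3,"rx":0,"ry":0,"rz":0,"gripper":-1},
  {"tx":0,"ty":0,"tz":3,"rx":0,"ry":0,"rz":0,"gripper":-1},
  {"tx":0,"ty":0,"tz":3,"rx":0,"ry":0,"rz":0,"gripper":-1},
  {"tx":0,"ty":0,"tz":2.5,"rx":0,"ry":0,"rz":0,"gripper":-1},
  {"tx":0,"ty":0,"tz":1.5,"rx":0,"ry":0,"rz":0,"gripper":-1},
  {"tx":0,"ty":0,"tz":1,"rx":0,"ry":0,"rz":0,"gripper":-1},
  {"tx":0,"ty":0,"tz":0.5,"rx":0,"ry":0,"rz":0,"gripper":-1},
  {"tx":0,"ty":0,"tz":0,"rx":0,"ry":0,"rz":0,"gripper":-1},
  {"tx":0,"ty":0,"tz":0,"rx":0,"ry":0,"rz":0,"gripper":-1},
])

```text
clock: 15.5
eef_pos: [432.3, 292.1, 68.0]
tcp_rot: [3.14, -0.0, 2.382]
contact_force: [-0.4, -0.6, -4.6]
opening: 0.145
```

Request:
move_arm([
  {"tx":0,"ty":0,"tz":0.2,"rx":0,"ry":0,"rz":0,"gripper":-1},
  {"tx":0,"ty":0,"tz":0.2,"rx":0,"ry":0,"rz":0,"gripper":-1},
  {"tx":0,"ty":0,"tz":0.1,"rx":0,"ry":0,"rz":0,"gripper":-1},
  {"tx":0,"ty":0,"tz":0,"rx":0,"ry":0,"rz":0,"gripper":-1},
  {"tx":0,"ty":0,"tz":0,"rx":0,"ry":0,"rz":0,"gripper":-1},
])

```text
clock: 16.0
eef_pos: [431.9, 291.9, 62.6]
tcp_rot: [3.141, -0.0, 2.382]
contact_force: [-0.9, -1.0, 1.8]
opening: 0.151
```

Request:
move_arm([
  {"tx":0,"ty":0,"tz":0,"rx":0,"ry":0,"rz":0,"gripper":0.2},
  {"tx":0,"ty":0,"tz":0,"rx":0,"ry":0,"rz":0,"gripper":0.2},
  {"tx":0,"ty":0,"tz":0,"rx":0,"ry":0,"rz":0,"gripper":0.2},
  {"tx":0,"ty":0,"tz":0,"rx":0,"ry":0,"rz":0,"gripper":0.2},
  {"tx":0,"ty":0,"tz":0,"rx":0,"ry":0,"rz":0,"gripper":0.2},
  {"tx":0,"ty":0,"tz":-2,"rx":0,"ry":0,"rz":0,"gripper":0.2},
  {"tx":0,"ty":0,"tz":-4,"rx":0,"ry":0,"rz":0,"gripper":0.2},
  {"tx":0,"ty":0,"tz":-4.5,"rx":0,"ry":0,"rz":0,"gripper":0.2},
  {"tx":0,"ty":0,"tz":-4.5,"rx":0,"ry":0,"rz":0,"gripper":-1},
  {"tx":0,"ty":0,"tz":-4,"rx":0,"ry":0,"rz":0,"gripper":-1},
  {"tx":0,"ty":0,"tz":0,"rx":0,"ry":0,"rz":0,"gripper":-1},
])

```text
clock: 17.1
eef_pos: [434.3, 293.4, 258.1]
tcp_rot: [3.132, 0.002, 2.382]
contact_force: [0.7, -0.1, -0.0]
opening: 0.094
```

```bash
python3 look.py; python3 -c "
from h import *
go([506,-258,250],-5.8)"
```

```text
shift cm [ 0.03 -0.38 19.71] at [434.3 293.4 258.1] t 17.1 open 0.09 F [ 0.7 -0.1 -0. ]
turn deg [ 0.55  0.1  -0.  ]
tray_bar 0.89 [182. 323.] bar-plane [434.5 288.8  80. ]
tray 0.88 [  5. 183.] bar-plane [211.1 311.1  80. ]
tray 0.85 [164. 318.] bar-plane [414.6 298.7  80. ]
tray_edge 0.85 [169. 274.] bar-plane [383.2 258.7  80. ]
tray_edge 0.78 [ 54. 208.] bar-plane [255.8 295.5  80. ]
413 [419.16175917 295.70716771  83.29514821] ((426.9457092285156, 288.5003662109375), (12.81194019317627, 181.28306579589844), 45.97439193725586) 84.2092270806214
shift cm [-43.25 -34.67   0.13] at [431.  291.2 251. ] t 17.3 open -0.0 F [-0.5  0.7 -0.9]
turn deg [-0.12  0.   52.3 ]
```

Request:
move_arm([
  {"tx":-3.6,"ty":-2.9,"tz":0,"rx":0,"ry":0,"rz":0,"gripper":-1},
  {"tx":-3.6,"ty":-2.9,"tz":0,"rx":0,"ry":0,"rz":0,"gripper":-1},
  {"tx":-3.6,"ty":-2.9,"tz":0,"rx":0,"ry":0,"rz":0,"gripper":-1},
  {"tx":-3.6,"ty":-2.9,"tz":0,"rx":0,"ry":0,"rz":0,"gripper":-1},
  {"tx":-3.6,"ty":-2.9,"tz":0,"rx":0,"ry":0,"rz":0,"gripper":-1},
  {"tx":-3.6,"ty":-2.9,"tz":0,"rx":0,"ry":0,"rz":0,"gripper":-1},
  {"tx":-3.6,"ty":-2.9,"tz":0,"rx":0,"ry":0,"rz":0,"gripper":-1},
  {"tx":-3.6,"ty":-2.9,"tz":0,"rx":0,"ry":0,"rz":0,"gripper":-1},
  {"tx":-3.6,"ty":-2.9,"tz":0,"rx":0,"ry":0,"rz":0,"gripper":-1},
  {"tx":-3.6,"ty":-2.9,"tz":0,"rx":0,"ry":0,"rz":0,"gripper":-1},
  {"tx":-3.6,"ty":-2.9,"tz":0,"rx":0,"ry":0,"rz":0,"gripper":-1},
  {"tx":-3.6,"ty":-2.8,"tz":0,"rx":0,"ry":0,"rz":0,"gripper":-1},
])

```text
clock: 18.5
eef_pos: [505.3, -259.0, 250.0]
tcp_rot: [-3.141, -0.004, 2.382]
contact_force: [-0.2, -0.2, 0.2]
opening: 0.001
```

Request:
move_arm([
  {"tx":0,"ty":0,"tz":0,"rx":0,"ry":0,"rz":7.5,"gripper":-1},
  {"tx":0,"ty":0,"tz":0,"rx":0,"ry":0,"rz":7.5,"gripper":-1},
  {"tx":0,"ty":0,"tz":0,"rx":0,"ry":0,"rz":7.5,"gripper":-1},
  {"tx":0,"ty":0,"tz":0,"rx":0,"ry":0,"rz":7.5,"gripper":-1},
  {"tx":0,"ty":0,"tz":0,"rx":0,"ry":0,"rz":7.5,"gripper":-1},
  {"tx":0,"ty":0,"tz":0,"rx":0,"ry":0,"rz":7.5,"gripper":-1},
  {"tx":0,"ty":0,"tz":0,"rx":0,"ry":0,"rz":7.3,"gripper":-1},
  {"tx":0,"ty":0,"tz":0,"rx":0,"ry":0,"rz":0,"gripper":-1},
  {"tx":0,"ty":0,"tz":0,"rx":0,"ry":0,"rz":0,"gripper":-1},
])

```text
clock: 19.4
eef_pos: [505.7, -257.1, 250.7]
tcp_rot: [-3.139, -0.001, 1.473]
contact_force: [1.1, 0.3, -0.1]
opening: -0.004
```

```bash
python3 - <<'E'
from h import *
go([506,-258,200],-5.8)
p,d=r.grab_frame('wrist'); cv2.imwrite('pics/w6.png',p[:,:,::-1])
for q,z in [('lever_grip',173),('lever_pivot',120)]:
    for o in r.place_of(q,'wrist')[:3]:
        a,b=o['location']; print(q,round(o['confidence'],2),np.round([a,b]),wz('wrist',a,b,z).round(1))
m=r.camera_model('wrist'); v,u=np.mgrid[:400,:640]; t,R,_=pose(); H=np.array(m['hand_eye'])
P=np.stack([(u-m['cx'])/m['fx']*d,(v-m['cy'])/m['fy']*d,d],-1).reshape(-1,3)[d.ravel()>0]
W=R.apply(P@H[:3,:3].T+H[:3,3])+t
Q=W[(W[:,2]>173)&(W[:,2]<190)&(abs(W[:,0]-506)<40)&(abs(W[:,1]+258)<70)]
if len(Q): print(len(Q),Q.mean(0).round(1),cv2.minAreaRect(Q[:,:2].astype(np.float32)),Q[:,2].max())
E
```

```text
shift cm [-0.09  0.05  5.07] at [ 505.7 -257.1  250.7] t 19.4 open -0.0 F [ 1.1  0.3 -0.1]
turn deg [-0.13 -0.07  0.21]
lever_grip 0.73 [210. 318.] [ 501.3 -262.9  173. ]
lever_grip 0.21 [ 78. 354.] [ 538.3 -164.4  173. ]
lever_pivot 0.86 [192. 436.] [ 619.6 -273.3  120. ]
2010 [ 505.3 -247.9  180.6] ((508.7906188964844, -252.88150024414062), (68.09883117675781, 30.915437698364258), 85.06400299072266) 186.60907401063503
```

View pics/w6.png

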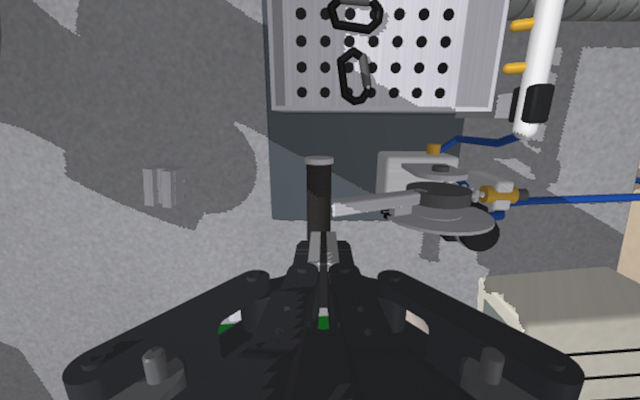

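The grip is at wrist (318,210), with the closed fingers in line at column 322; the pivot is at (436,192). I'll shift about 5 mm to the grip's centre and descend to contact.

Request:
move_arm([
  {"tx":-0.5,"ty":-0.2,"tz":2,"rx":0,"ry":0,"rz":0,"gripper":-1},
  {"tx":0,"ty":0,"tz":2,"rx":0,"ry":0,"rz":0,"gripper":-1},
  {"tx":0,"ty":0,"tz":1.5,"rx":0,"ry":0,"rz":0,"gripper":-1},
  {"tx":0,"ty":0,"tz":0.7,"rx":0,"ry":0,"rz":0,"gripper":-1},
  {"tx":0,"ty":0,"tz":0.4,"rx":0,"ry":0,"rz":0,"gripper":-1},
  {"tx":0,"ty":0,"tz":0.3,"rx":0,"ry":0,"rz":0,"gripper":-1},
  {"tx":0,"ty":0,"tz":0,"rx":0,"ry":0,"rz":0,"gripper":-1},
], squeeze=40)

```text
clock: 20.25
eef_pos: [504.0, -262.3, 183.4]
tcp_rot: [3.141, -0.0, 1.47]
contact_force: [-1.6, 0.6, -0.0]
opening: 0.002
```

Request:
move_arm([
  {"tx":0,"ty":-0.34,"tz":0.84,"rx":0,"ry":0,"rz":0,"gripper":-1},
  {"tx":0,"ty":-0.28,"tz":0.87,"rx":0,"ry":0,"rz":0,"gripper":-1},
  {"tx":0,"ty":-0.22,"tz":0.88,"rx":0,"ry":0,"rz":0,"gripper":-1},
  {"tx":0,"ty":-0.15,"tz":0.89,"rx":0,"ry":0,"rz":0,"gripper":-1},
  {"tx":0,"ty":-0.1,"tz":0.9,"rx":0,"ry":0,"rz":0,"gripper":-1},
  {"tx":0,"ty":-0.03,"tz":0.91,"rx":0,"ry":0,"rz":0,"gripper":-1},
  {"tx":0,"ty":0,"tz":0,"rx":0,"ry":0,"rz":0,"gripper":-1},
])

```text
clock: 20.95
eef_pos: [492.0, -261.1, 130.1]
tcp_rot: [-3.141, -0.0, 1.47]
contact_force: [-2.3, 0.1, 4.7]
opening: 0.001
```

Contact holds at 4.7 N with the lever near level. I'll press through the second half of the arc.

Request:
move_arm([
  {"tx":0,"ty":0.03,"tz":0.91,"rx":0,"ry":0,"rz":0,"gripper":-1},
  {"tx":0,"ty":0.1,"tz":0.9,"rx":0,"ry":0,"rz":0,"gripper":-1},
  {"tx":0,"ty":0.15,"tz":0.89,"rx":0,"ry":0,"rz":0,"gripper":-1},
  {"tx":0,"ty":0.22,"tz":0.88,"rx":0,"ry":0,"rz":0,"gripper":-1},
  {"tx":0,"ty":0.28,"tz":0.87,"rx":0,"ry":0,"rz":0,"gripper":-1},
  {"tx":0,"ty":0.36,"tz":0.86,"rx":0,"ry":0,"rz":0,"gripper":-1},
  {"tx":0,"ty":0,"tz":0,"rx":0,"ry":0,"rz":0,"gripper":-1},
  {"tx":0,"ty":0,"tz":0,"rx":0,"ry":0,"rz":0,"gripper":-1},
])

```text
clock: 21.75
eef_pos: [502.3, -262.1, 77.2]
tcp_rot: [-3.138, -0.001, 1.47]
contact_force: [-9.3, -1.8, 6.8]
opening: -0.001
```

```bash
cat > l.py <<'E'
from h import *
go([500,-262,75.7]); 
a=[]
for c in ['scene','top']:
    p,d=r.grab_frame(c); cv2.imwrite(f'pics/{c}7.png',p[:,:,::-1])
    for q in ['lever_grip','lever_pivot']:
        for o in r.place_of(q,c)[:2]:
            i,j=o['location']; print(c,q,round(o['confidence'],2),np.round([i,j]),w(c,i,j,d[int(i),int(j)]).round())
    print(c,len([o for o in r.place_of('carabiner1',c)]))
for k in range(4):
    r.grab_frame('top'); print(np.round(r.sense()['contact_force'],1), np.round(r.sense()['eef_pos'],1))
s=cv2.imread('pics/scene7.png'); t=cv2.imread('pics/top7.png')
cv2.imwrite('pics/c7.png',np.hstack([cv2.resize(s[130:290,160:320],(400,400),interpolation=cv2.INTER_CUBIC),cv2.resize(t[110:270,220:480],(400,400),interpolation=cv2.INTER_CUBIC)]))
E
python3 l.py
```

```text
shift cm [-0.01 -0.23  0.15] at [ 502.3 -262.1   77.2] t 21.75 open -0.0 F [-9.3 -1.8  6.8]
scene lever_grip 0.7 [193. 237.] [ 512. -248.   71.]
scene lever_grip 0.57 [228. 394.] [390. 249.   9.]
scene lever_pivot 0.68 [204. 210.] [ 631. -248.  140.]
scene 6
top lever_grip 0.66 [177. 345.] [554. -32.  53.]
top lever_grip 0.51 [191. 402.] [ 503. -248.   75.]
top lever_pivot 0.78 [160. 412.] [ 612. -268.  128.]
top lever_pivot 0.39 [166. 456.] [ 601. -443.   93.]
top 4
[-9.6 -1.6  6.3] [ 502.2 -262.1   77.5]
[-8.9 -1.9  5.9] [ 502.2 -262.1   77.5]
[-8.8 -1.1  6.1] [ 502.2 -262.1   77.4]
[-8.6 -1.7  6.6] [ 502.2 -262.1   77.5]
```

View pics/c7.png

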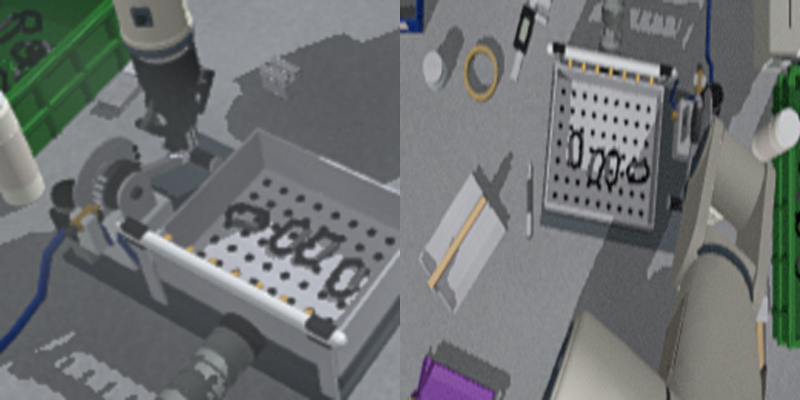

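Lever is down, but there is about 9 N of sideways force, so I'll ease the tool back along station x and measure the grip's height from depth.

Request:
move_arm([
  {"tx":0,"ty":-0.15,"tz":0.1,"rx":0,"ry":0,"rz":0,"gripper":-1},
  {"tx":0,"ty":-0.15,"tz":0.1,"rx":0,"ry":0,"rz":0,"gripper":-1},
  {"tx":0,"ty":0,"tz":0,"rx":0,"ry":0,"rz":0,"gripper":-1},
  {"tx":0,"ty":0,"tz":0,"rx":0,"ry":0,"rz":0,"gripper":-1},
])

```text
clock: 22.75
eef_pos: [502.0, -262.3, 76.6]
tcp_rot: [3.139, 0.0, 1.47]
contact_force: [-2.1, 0.3, 8.7]
opening: -0.0
```

```bash
cat > g.py <<'E'
from h import *
s=r.sense(); F=s['contact_force']; print(np.round(F,1),np.round(s['eef_pos'],1))
ys=np.radians(84.2); e=np.array([np.cos(ys),np.sin(ys)])
def pts(c,d):
    m=r.camera_model(c); v,u=np.mgrid[:400,:640]
    P=np.stack([(u-m['cx'])/m['fx']*d,(v-m['cy'])/m['fy']*d,d],-1).reshape(-1,3)[d.ravel()>0]
    if 'R' in m: return (P-np.array(m['t']))@np.array(m['R'])
    t,R,_=pose(); H=np.array(m['hand_eye']); return R.apply(P@H[:3,:3].T+H[:3,3])+t
def rep(n,W,zlo,zhi):
    Q=W[(abs(W[:,0]-505)<25)&(W[:,1]>-242)&(W[:,1]<-212)&(W[:,2]>zlo)&(W[:,2]<zhi)]
    if len(Q): print(n,len(Q),'x',np.percentile(Q[:,0],[5,50,95]).round(),'z',np.percentile(Q[:,2],[5,50,80,95]).round(1))
for c in ['scene','top']: rep('rest '+c,pts(c,np.load(c+'.npy')),140,200)
for c in ['scene','top','wrist']:
    p,d=r.grab_frame(c); rep('now '+c,pts(c,d),40,110)
cv2.imwrite('pics/w8.png',p[:,:,::-1])
print(np.round(r.sense()['contact_force'],1))
E
python3 g.py
```

```text
[-2.1  0.3  8.7] [ 502.  -262.3   76.6]
rest scene 70 x [497. 508. 515.] z [166.2 178.8 182.5 183.8]
rest top 49 x [493. 501. 510.] z [168.5 180.2 182.6 184.1]
now scene 55 x [498. 510. 515.] z [62.8 72.6 74.9 76.7]
now top 42 x [492. 501. 511.] z [63.7 72.7 75.  78. ]
now wrist 1718 x [497. 506. 515.] z [64.  73.4 74.8 76. ]
[-1.6  0.3  9.1]
```

View pics/w8.png

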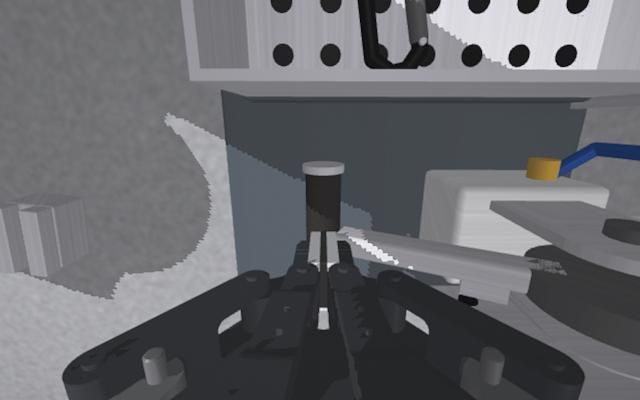

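Depth puts the grip about 107 mm below rest, against 106 mm for the third notch, and the force is mostly vertical at about 9 N. I'll add a little depth for margin, then check and hand in.

Request:
move_arm([
  {"tx":0,"ty":0,"tz":0.1,"rx":0,"ry":0,"rz":0,"gripper":-1},
  {"tx":0,"ty":0,"tz":0,"rx":0,"ry":0,"rz":0,"gripper":-1},
  {"tx":0,"ty":0,"tz":0,"rx":0,"ry":0,"rz":0,"gripper":-1},
  {"tx":0,"ty":0,"tz":0,"rx":0,"ry":0,"rz":0,"gripper":-1},
])

```text
clock: 23.3
eef_pos: [502.3, -262.3, 75.7]
tcp_rot: [3.139, 0.0, 1.47]
contact_force: [-0.7, -0.2, 9.3]
opening: -0.004
```

```bash
python3 g.py
```

```text
[-0.7 -0.2  9.3] [ 502.3 -262.3   75.7]
rest scene 70 x [497. 508. 515.] z [166.2 178.8 182.5 183.8]
rest top 49 x [493. 501. 510.] z [168.5 180.2 182.6 184.1]
now scene 54 x [499. 508. 516.] z [64.7 71.5 75.1 77.8]
now top 42 x [492. 503. 511.] z [62.8 71.3 73.5 76. ]
now wrist 1728 x [497. 506. 516.] z [63.2 72.5 73.9 75.1]
[-0.9  1.3  9.7]
```

```bash
python3 -c "
from rig import r
print(r.sign_off()); s=r.sense(); print(s['clock'],s['eef_pos'],s['contact_force'])"
```

```text
the job is handed in; nothing more can be done
None
the job is handed in; nothing more can be done
```

I finished the job and handed it in at about 23.5 s of the 64 s allowed; the rig gave no verdict.

- **Tray:** I picked the grey steel tray, not the purple look-alike, and carried it by its bar to the bin. There I tipped it about 45 degrees, brought it back and set it down at its starting place. Seen from above afterwards, it was empty, with its bar flat and in the original spot.
- **Carabiners:** All four show on the bin floor in the scene and top pictures taken after the pour and again with the lever down. The air stayed off until they were in.
- **Lever:** It is held down by the closed fingertips with 9.3 to 9.7 N. The grip measures about 108 mm below its rest height, against 106 mm expected at the third notch. From that I estimate a lever angle of about 0.85 rad, just past the 0.84 notch and short of the 0.90 stop.
- **Checks that disagreed:**
  - The first move call was refused for incomplete rows and moved nothing.
  - On first pressing the lever there was about 9 N of sideways force, which I eased to about 1 N before handing in.
  - Right after release, one wrist reading put the tray bar about 7 mm too low. I took this as the arm still settling and did not repeat it.
- **Other things on the bench:** None was seen to have moved in the later pictures. I did not measure each one.

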